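# Open the combination padlock and present it

## Robot

A 7-joint arm with a two-finger parallel gripper is mounted at the origin on a cart in front of the work surface, level with it; the furniture and walls round the work are solid. World frame = base frame: x ahead of the robot, y to its left, z up, the work surface at z = 0. Lengths are in m, angles in degrees, forces in N, time in s.
With the tool pointing down it reaches from about 0.425 to 0.95 m from the base axis. Payload 16.7 kg.
Tool frame: the origin (TCP) lies on the centre line of the jaws, within the pads' length; the fingertips stand ctrl.finger_overhang ahead of it and the grasp point (between the pads) is the TCP (ctrl.finger_overhang is the distance from the TCP to the fingertips, in m); z points along the fingers, y is the direction in which the jaws open and shut (so a half turn about z gives the same grasp; the last joint's range is limited). The gripper opens to 94 mm and grips with 3 to 60 N. Pads are 16 mm wide; open, the fingers measure 119 mm over their backs; the gripper's body (75 mm by 177 mm) begins 78 mm behind the grasp point.
Start: joints at [-79.154, 24.414, 4.234, 92.017, -1.954, 63.644, -3.845], TCP at [0.224, 0.637, 0.224] pointing down, gripper open.
Joint ranges: [-163.25, 163.25], [-28.42, 122.38], [-70.27, 78.77], [12.13, 141.07], [-58.53, 238.53], [9.26, 117.41], [-156.51, 156.51]. Speed limits (degrees/s): [108.29, 108.29, 136.94, 136.94, 172.46, 172.46, 172.46].

## Interface

Orientations are given as [roll, pitch, yaw] about the fixed x, y, z axes, in that order (R = Rz(yaw) Ry(pitch) Rx(roll)).
In Python, from rig import get_obs, vision, ctrl gives the robot as it stands. The module is installed in compiled form; this text tells all that it offers.
- The arm moves only by the tool step_arm, never from a script. Its argument "deltas" is a list of rows, each a list of 7 numbers: the finger opening in cm, from 0 to 9.4, then the shift along the tool's x, y, z in cm, then the turn, a rotation vector about the tool's x, y, z in rad. A call has 1 to 10 rows; each row is the pose to reach, as a shift and turn from the pose commanded when the call began, along the tool's axes at that moment; what a row does not reach only later rows make up. A row lasts 1/10 s, in which the tool goes at most 50 mm and 8.59 degrees, less where a joint would pass 70% of its speed; a pose out of reach is approached as far as the arm can. A call with a gripper value outside its range is refused whole. The fingers move at their own pace and stop on an object; "newtons" is the grip in N (left out, the last holds). Time passes only in rows, so rows that repeat a pose let the fingers close. It gives the time, the measured TCP pose, the force and the opening at its end, in the units of the state.
- get_obs(): the state, without advancing time (a new reading comes with each control period).
- vision.read_camera(name): name is "side" or "top"; returns a dict with "img" (384x512x3 uint8, red, green, blue), "fx", "fy", "cx", "cy" (pixels), "D" ([k1, k2, p1, p2, k3] as OpenCV has them; the pictures are not rectified), "eye" and "rotation" of the camera in the world. Camera axes: x right, y down, z forward; pixel columns grow to the right and rows downward; lengths in m; the calibration is good to about 2 mm. A picture is of the moment at which its call begins. There is no depth.
- ctrl.job_done(): hands the job in, once; it reports no verdict.
The state is a dict: "t": time; "joint_pos": joint angles; "joint_velocities": joint speeds; "tau": joint torques, N m; "tcp_pos": TCP position; "eef_rot": TCP orientation; "ft_force": force on the tool from outside, world axes, zero at the start; "moment": the same for the moment, N m; "finger_gap": opening from 0.0 (shut) to 1.0 (fully open).
Only numpy, scipy, OpenCV 4.12 (cv2) and the standard library are available. Lean on these libraries where they do the work, as an engineer would, in place of code of your own. Each camera call takes 0.05 s, during which the arm holds its last target.

## Task

Turn the dial of the combination padlock on the yellow lockout stand, click by click, until its white line points at the green mark on the lock's case; then pull the lock up so that its shackle opens, unhook it from the stand's bar and present it: finish while still holding the open lock in the gripper, upright, a good 10 cm above where it stood and clear of the stand. Leave the other things on the bench as they are.

Things in the scene. Friction and masses are not known exactly. Their poses are not given: they have to be found in the camera images.
- padlock_centre (a point): Centre of the padlock's case, a loose steel block 52 x 52 x 50 mm with black bands, standing upside down on the stand: dial on top, U-shaped shackle below; 0.4 kg in all. Axes are the lock's: z up, -x to the face with the green mark (top edge and stripe down the face), which faces roughly to the robot. Starts with its underside 66 mm above the bench. May be gripped by the dial or across x.
- dial_grip (a point): Centre of the round black dial on top of the case: diameter 38 mm (39 over its foot ring), 25 mm tall, axis vertical. The case's top is 13.5 mm below this point and stands out 7 mm or more round the dial. The axes turn with the dial; the white line on its top and side lies towards this frame's -x.
- lock_dial (a joint): Angle of the dial on the case, rad, growing counterclockwise seen from above, -1 to 7.3. It clicks into 8 rests a turn (multiples of 0.785), about 0.1 N m between; let go, it springs to a rest, or may stay on the crest between two. Starts between 0.75 and 5.55. Open at 0 and just as well at 6.283 (white line at the green mark), within 0.2; at all other rests the shackle is held fast.
- shackle (a joint): How far the shackle is drawn out of the case, m: 0 closed, 0.034 fully open (stop). It slides along the lock's z with 2 N friction and stays where left. Closed, the lock can rise only 6 mm before the bow meets the stand's bar. Unlocked, raising the lock 40 mm from its rest makes the bar draw the shackle fully out.
- shackle_bow (a point): Middle of the bow of the shackle, on the centre line of the round bar (7 mm thick), 19 mm below the case when closed. The shackle is a U in the lock's x-z plane round the stand's bar, legs at x = -15 mm (long leg, never leaves the case) and x = +15 mm (short leg, whose tip comes out of the case on opening). Axes as the lock's.
- shackle_tip (a point): Top of the short leg; fully open it is 25.5 mm below the case's underside. To unhook: with the shackle open, lower the lock again to 5 to 14 mm above its rest (best 9), so that the bar lies in the gap between this tip and the case, draw the lock 25 mm or more along its -x (the green-mark side) until the short leg has passed under the bar, then lift.
- bar_mid (a point): Middle of the stand's 7 mm round steel bar, 60 mm above the bench, 6 mm below the underside of the case at the start. Axes are the stand's: y along the bar, x across it (the lock starts in line with them), z up.
- stand: Yellow and grey lockout stand, fixed. Origin under its centre, below the bar. Base plate 130 (x) x 120 (y) x 8 mm; two cheeks 64 mm long in x, from 14 to 33 mm either side of y = 0, 66 mm high, open between them to +x and -x. The case sits on them 1.5 mm free between outer lips 12 mm high at +y and -y and end lips 4 mm high at +x and -x, so it cannot turn.
- grease_pot: Bystander: white pot with blue lid, 58 mm across, 73 mm tall; origin under its centre.
- screwdriver_red: Bystander: screwdriver with red handle, 137 mm long, lying; origin under its centre, axis x along it.
- screwdriver_yellow: Bystander: screwdriver with yellow handle, 167 mm long, lying; origin under its centre, axis x along it.
- spanner: Bystander: steel spanner, 162 mm long, lying; origin under its centre, axis x along it.
- adapter_brass: Bystander: small brass adapter with black ring, 19 mm across, 30 mm tall, standing; origin under its centre.
- adapter_black: Bystander: small black hexagonal adapter, 27 mm across, 28 mm tall, standing; origin under its centre.
Not all that is in view belongs to the job. What is shaped like the part that bears padlock_centre but brown is not meant.

How it is judged (in metres and radians):
On the way, in this order (a step that is already met when the one before it is completed fails the run):
1. the dial is set with its white line at the green mark, the shackle still closed ((value of joint lock_dial between -0.2 and 0.2 rad or value of joint lock_dial between 6.0832 and 6.4832 rad) and value of joint shackle below 0.004 m), for 0.2 s.
2. the shackle is drawn fully open by pulling the lock up against the stand's bar (value of joint shackle above 0.028 m), for 0.1 s.
At the end, for the whole second after the job is handed in: The lock hangs in the gripper (fingers press it with over 1 N), still, upright within 0.45 rad, its case centre over 0.17 m above the bench (it starts at 0.091), not touching the stand, the shackle at least 25 mm open (value of joint shackle above 0.025 m and height (world z) of padlock_centre above 0.17 m and contact force between padlock and the fingers above 1 N and contact force between padlock and stand below 0.1 N and angle between padlock_centre's own z axis and vertical below 0.45 rad and linear speed of padlock below 0.05 m/s); the arm keeps its last pose, push and grip.
It fails at once if a bystander is shifted more than 3 cm (distance of any of grease_pot, screwdriver_red, screwdriver_yellow, spanner, adapter_brass, adapter_black from where it was at the start of the episode above 0.03 m).
It also fails if it takes over 58 s, if anything falls off the work surface, if the arm or the gripper's body presses on something with over 40 N, if the wrist force passes 120 N, or if a joint passes its speed limit or range.

## Working session

There is one attempt and no reset: what is moved stays moved. The work goes in short steps, Python scripts to look and compute and a tool call to move; the robot and the scene stay as the last step left them, time stands still between calls to the robot, and variables do not carry over. Pictures are saved under pics/ and viewed, and the job is handed in when it is done.

Besides the shell and the picture viewer there is one more tool, called after ">>>" as name([rows], argument=value, ...), one row to a line, values as JSON. step_arm: Moves the arm, as the interface text tells. Its arguments: {"type":"object","properties":{"deltas":{"type":"array","items":{"type":"array","items":{"type":"number"}}},"newtons":{"type":"number"}},"required":["deltas"]}

```bash
mkdir -p pics; python3 - <<'E'
from rig import get_obs, vision, ctrl
import cv2
print(get_obs()); print(ctrl.finger_overhang)
for n in("side","top"):
    c=vision.read_camera(n); print({k:v for k,v in c.items() if k!="img"})
    cv2.imwrite(f"pics/{n}0.png",c["img"][:,:,::-1])
E
```

```text
{'t': 0.0, 'joint_pos': array([-79.15532645,  24.44993567,   4.23161513,  92.05104136,
        -1.95461172,  63.64411724,  -3.84404423]), 'joint_velocities': array([-0.07936635, -0.04592884,  0.05824764,  0.11240443, -0.063178  ,
        0.0007507 , -0.01087876]), 'tau': array([ 2.17363791e-03, -9.35808277e+01,  3.66827533e+00, -4.54191077e+01,
       -4.87035059e-02,  2.02049338e-02,  1.17526192e-04]), 'tcp_pos': array([0.22421417, 0.63623959, 0.22378167]), 'eef_rot': array([-1.79927231e+02,  4.76221125e-03,  1.60587708e+02]), 'ft_force': array([-0.29594294, -0.26576488,  0.56751951]), 'moment': array([-0.0335981 ,  0.05480112,  0.00399534]), 'finger_gap': 0.998787846368982}
0.019
{'fx': 383.23030822589425, 'fy': 383.23030822589425, 'cx': 256.6558069686932, 'cy': 190.09644435813388, 'D': array([-0.03258302,  0.        ,  0.        ,  0.        ,  0.        ]), 'eye': array([ 0.54673844, -0.87694699,  0.78668334]), 'rotation': array([-128.49233413,    0.93000281,   -1.56778861])}
{'fx': 465.975601600392, 'fy': 465.975601600392, 'cx': 254.2544224365052, 'cy': 195.943954921593, 'D': array([-0.02399978,  0.        ,  0.        ,  0.        ,  0.        ]), 'eye': array([ 0.34183093, -0.02968439,  1.60353244]), 'rotation': array([-170.96688763,   -0.91438769,  -89.1095138 ])}
```

View pics/side0.png

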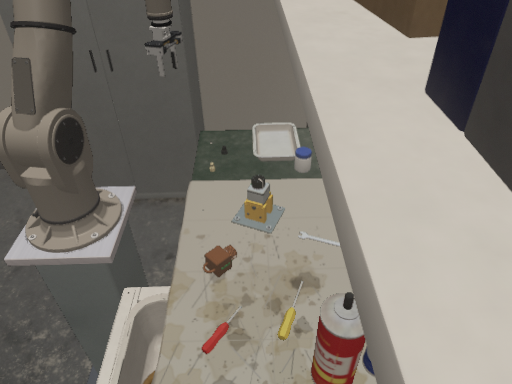

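View pics/top0.png

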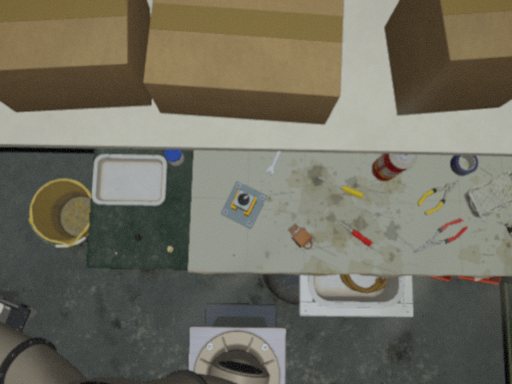

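The lock is the grey one on the yellow stand, at side (260,192) and top (243,200). The possible confusion is the brown lock-shaped thing at side (219,260) and top (300,236), which I reject by colour. I'll check with close crops.

```bash
cat > h.py <<'E'
import numpy as np, cv2
from rig import get_obs, vision, ctrl
from scipy.spatial.transform import Rotation as R
def K(c): return np.array([[c["fx"],0,c["cx"]],[0,c["fy"],c["cy"]],[0,0,1]])
def ray(c,uv):
    p=cv2.undistortPoints(np.array([[uv]],float),K(c),c["D"])[0,0]
    d=R.from_euler('xyz',c["rotation"],degrees=True).as_matrix()@np.array([p[0],p[1],1])
    return np.array(c["eye"]),d
def onplane(c,uv,z):
    e,d=ray(c,uv); return e+d*(z-e[2])/d[2]
def proj(c,P):
    M=R.from_euler('xyz',c["rotation"],degrees=True).as_matrix().T
    rv=cv2.Rodrigues(M)[0]; t=-M@c["eye"]
    return cv2.projectPoints(np.atleast_2d(np.array(P,float)),rv,t,K(c),c["D"])[0][:,0]
def tri(c1,u1,c2,u2):
    e1,d1=ray(c1,u1);e2,d2=ray(c2,u2)
    s=np.linalg.lstsq(np.c_[d1,-d2],e2-e1,rcond=None)[0]
    a=e1+s[0]*d1;b=e2+s[1]*d2
    return (a+b)/2,np.linalg.norm(a-b)
def crop(c,x0,y0,x1,y1,f,name):
    cv2.imwrite(name,cv2.resize(np.ascontiguousarray(c["img"][y0:y1,x0:x1,::-1]),None,fx=f,fy=f,interpolation=cv2.INTER_CUBIC))
E
python3 - <<'E'
from h import *
s=vision.read_camera("side");t=vision.read_camera("top")
crop(s,225,165,295,235,8,"pics/s1.png");crop(t,213,173,273,233,9,"pics/t1.png")
E
```

```text
(no output)
```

View pics/s1.png

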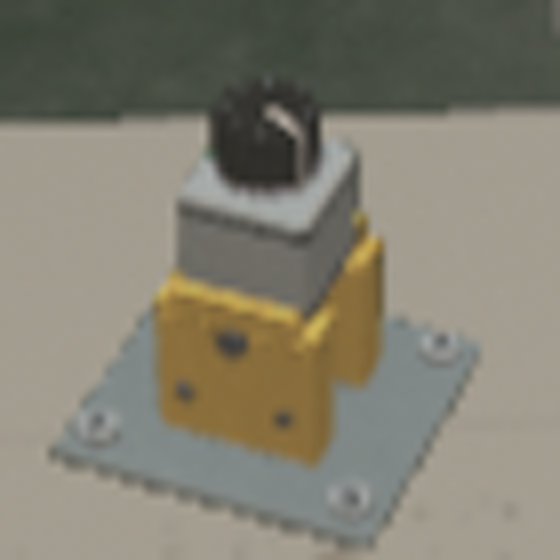

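View pics/t1.png

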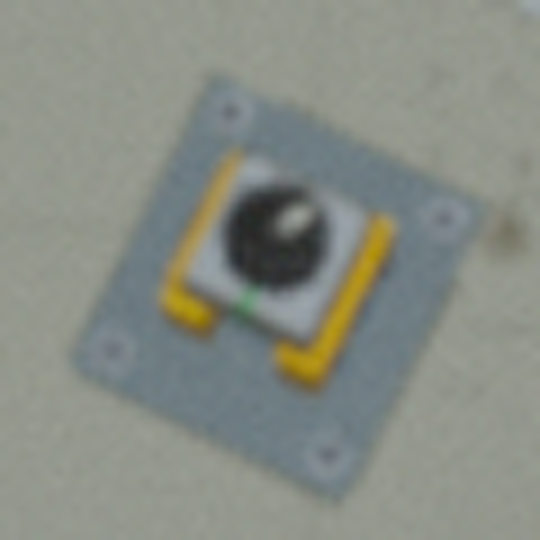

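```bash
python3 - <<'E'
from h import *
s=vision.read_camera("side");t=vision.read_camera("top")
T=lambda x,y:(213+(x+.5)/9-.5,173+(y+.5)/9-.5)
S=lambda x,y:(225+(x+.5)/8-.5,165+(y+.5)/8-.5)
cs=np.array([onplane(t,T(*p),.008) for p in[(215,75),(488,208),(340,505),(75,365)]])
print(cs.mean(0),np.linalg.norm(np.roll(cs,-1,0)-cs,axis=1))
for a,b in((0,3),(1,2)): d=cs[a]-cs[b];print("x-dir",np.degrees(np.arctan2(d[1],d[0])))
for a,b in((1,0),(2,3)): d=-cs[a]+cs[b];print("y-dir-90",np.degrees(np.arctan2(d[1],d[0]))-90)
cs=np.array([onplane(s,S(*p),.008) for p in[(48,452),(372,545),(482,352),(140,318)]])
print("side",cs[:3],cs[[0,2]].mean(0))
# dial top: black mask
def blob(c,x0,y0,x1,y1):
    im=c["img"][y0:y1,x0:x1].astype(int); m=((im.max(2)<75)).astype(np.uint8)
    n,l,st,ce=cv2.connectedComponentsWithStats(m); i=1+np.argmax(st[1:,4]); print(st[i],ce[i]+[x0,y0])
blob(t,233,190,255,208); blob(s,245,170,270,192)
print("dial top", onplane(t,T(275,237),.135))
a=onplane(t,T(275,237),.142)
for tip in[(312,207),(305,212),(318,205)]:
  d=onplane(t,T(*tip),.142)-a;print("line",np.degrees(np.arctan2(d[1],d[0])),np.hypot(*d[:2]))
# side line
a=onplane(s,S(270,108),.142);b=onplane(s,S(303,135),.142);print(a,b,np.degrees(np.arctan2(*(b-a)[[1,0]])))
print("green",onplane(t,T(250,302),.116))
crop(t,228,185,258,215,24,"pics/t2.png");crop(s,245,168,275,198,24,"pics/s2.png")
E
```

```text
[ 0.56536839 -0.01493299  0.008     ] [0.11755962 0.12807405 0.11471336 0.12484945]
x-dir -24.16520688403185
x-dir -25.487387269413144
y-dir-90 -25.28630821639122
y-dir-90 -26.908657210877465
side [[ 0.4794303  -0.04161712  0.008     ]
 [ 0.59675409 -0.09546153  0.008     ]
 [ 0.64487609  0.0070789   0.008     ]] [ 0.56215319 -0.01726911  0.008     ]
[ 5  4 11 11 72] [242.68055556 199.45833333]
[  6   0  15  19 173] [257.95953757 179.19075145]
dial top [ 0.56551478 -0.01412502  0.135     ]
line -49.57546198191308 0.016873284077587813
line -48.80274222019639 0.013832162989112164
line -51.964627691618624 0.018979853902820344
[ 0.56460743 -0.01199218  0.142     ] [ 0.57558591 -0.0282484   0.142     ] -55.96725902555774
green [ 0.54472706 -0.00543576  0.116     ]
```

View pics/t2.png

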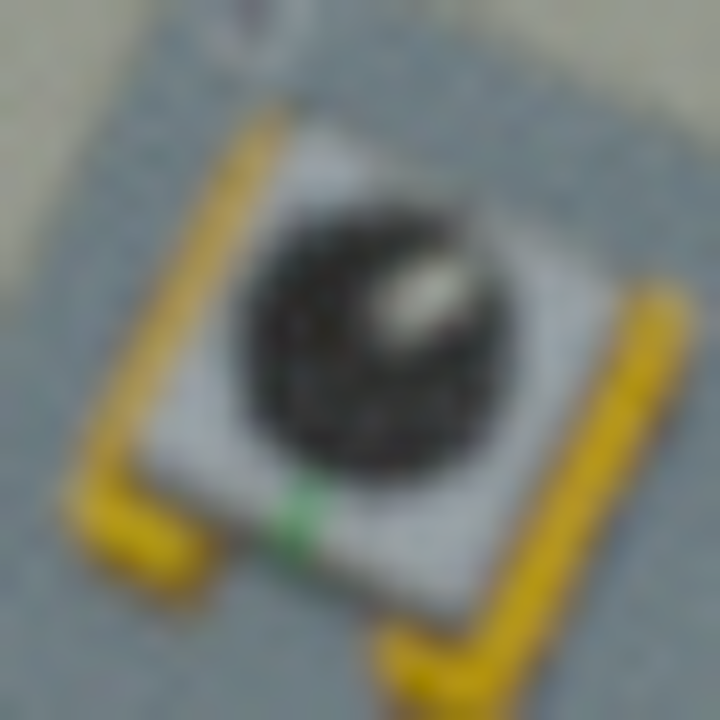

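View pics/s2.png

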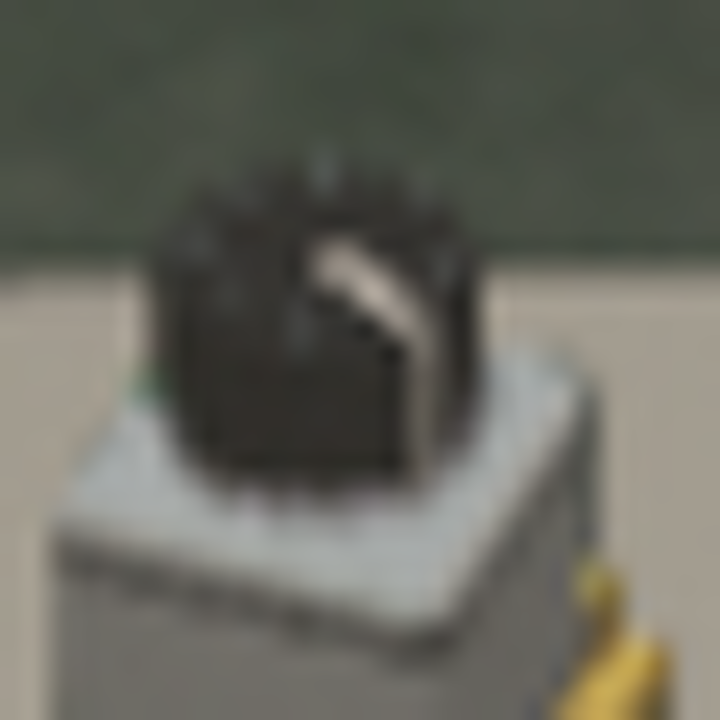

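```bash
python3 - <<'E'
from h import *
s=vision.read_camera("side");t=vision.read_camera("top")
T=lambda x,y:(228+(x+.5)/24-.5,185+(y+.5)/24-.5)
S=lambda x,y:(245+(x+.5)/24-.5,168+(y+.5)/24-.5)
for n,c,F in(("t",t,T),("s",s,S)):
  pts=[(380,300),(470,265)] if n=="t" else [(325,255),(425,335)]
  P=[onplane(c,F(*p),.142) for p in pts]
  d=P[1]-P[0];print(n,P,np.degrees(np.arctan2(d[1],d[0])))
# dial circles predicted
for C in([.565,-.0145],[.5625,-.0165]):
  for n,c in(("t",t),("s",s)):
    for z in(.117,.142):
      a=np.radians(np.arange(0,360,30));q=proj(c,np.c_[C[0]+.019*np.cos(a),C[1]+.019*np.sin(a),0*a+z])
      o=np.array([228,185] if n=="t" else [245,168]);q=(q-o+.5)*24-.5
      print(C,n,z,"min",q.min(0).round(),"max",q.max(0).round())
P=onplane(s,S(425,480),.117);print("side foot",P)
# side case top corners z=.116: front-left, front-right(near), right-far
for p in((58,525),(430,625),(595,385)): print(onplane(s,S(*p),.116))
# top case corners
for p in((290,125),(135,455),(470,615),(622,292)): print("top",onplane(t,T(*p),.116))
E
```

```text
t [array([ 0.57045889, -0.01485464,  0.142     ]), array([ 0.57536086, -0.02666971,  0.142     ])] -67.46686608086968
s [array([ 0.56389272, -0.01234959,  0.142     ]), array([ 0.57499978, -0.02841162,  0.142     ])] -55.33573473469572
[0.565, -0.0145] t 0.117 min [236. 229.] max [519. 509.]
[0.565, -0.0145] t 0.142 min [233. 199.] max [520. 483.]
[0.565, -0.0145] s 0.117 min [178. 338.] max [498. 534.]
[0.565, -0.0145] s 0.142 min [173. 170.] max [497. 364.]
[0.5625, -0.0165] t 0.117 min [251. 248.] max [534. 528.]
[0.5625, -0.0165] t 0.142 min [247. 218.] max [535. 502.]
[0.5625, -0.0165] s 0.117 min [157. 348.] max [477. 545.]
[0.5625, -0.0165] s 0.142 min [152. 180.] max [477. 375.]
side foot [ 0.57500028 -0.02375902  0.117     ]
[ 0.53163113 -0.02897451  0.116     ]
[ 0.57456706 -0.04969774  0.116     ]
[ 0.59607098 -0.00506187  0.116     ]
top [ 0.59820148 -0.00199322  0.116     ]
top [0.55287206 0.01788712 0.116     ]
top [ 0.53202047 -0.02746823  0.116     ]
top [ 0.5762041  -0.04714516  0.116     ]
```

```bash
cat >> h.py <<'E'
def todelta(P,yaw=None):
    o=get_obs();M=R.from_euler('xyz',o["eef_rot"],degrees=True).as_matrix()
    d=M.T@(np.array(P)-o["tcp_pos"])*100
    print("t",round(o["t"],2),"tcp",o["tcp_pos"].round(4),"rot",o["eef_rot"].round(2),"q",o["joint_pos"].round(1),"F",o["ft_force"].round(1),"M",o["moment"].round(2),"gap",round(o["finger_gap"]*94,1))
    print("delta cm",d.round(2))
    if yaw is not None:
        print("rotvec",(R.from_matrix(M).inv()*R.from_euler('xyz',[180,0,yaw],degrees=True)).as_rotvec().round(4))
E
python3 - <<'E'
from h import *
todelta([.5645,-.0152,.224],160.6)
s=vision.read_camera("side");t=vision.read_camera("top")
for z in(.3,.4,.5,.6,.7):print(z,onplane(t,(254,151),z)[0],[onplane(s,p,z)[:2].round(3) for p in((300,60),(330,180))])
E
```

```text
t 0.4 tcp [0.2243 0.6366 0.2244] rot [-179.99   -0.    160.59] q [-79.2  24.4   4.2  92.   -2.   63.6  -3.8] F [ 0.3  0.5 -1.2] M [ 0.04 -0.01 -0.02] gap 94.2
delta cm [-5.375e+01 -5.016e+01  5.000e-02]
rotvec [-0.0002 -0.     -0.0002]
0.3 0.6803156871503988 [array([0.731, 0.473]), array([ 0.711, -0.238])]
0.4 0.654348956455962 [array([0.693, 0.196]), array([ 0.677, -0.369])]
0.5 0.6283822257615252 [array([ 0.655, -0.082]), array([ 0.643, -0.501])]
0.6 0.6024154950670886 [array([ 0.617, -0.359]), array([ 0.61 , -0.632])]
0.7 0.5764487643726519 [array([ 0.579, -0.636]), array([ 0.576, -0.763])]
```

>>> step_arm([
  [9.4,-3,-2.8,0,0,0,0],
  [9.4,-6,-5.6,0,0,0,0],
  [9.4,-9,-8.4,0,0,0,0],
  [9.4,-12,-11.2,0,0,0,0],
  [9.4,-15,-14,0,0,0,0],
  [9.4,-18,-16.8,0,0,0,0],
  [9.4,-21,-19.6,0,0,0,0],
  [9.4,-24,-22.4,0,0,0,0],
  [9.4,-27,-25.2,0,0,0,0],
  [9.4,-30,-28,0,0,0,0],
])

```text
t: 1.5
tcp_pos: [0.4148, 0.2713, 0.2248]
eef_rot: [180.0, 0.0, 160.6]
ft_force: [0.8, -0.1, 0.5]
finger_gap: 1.001
```

```bash
python3 - <<'E'
from h import *
todelta([.5645,-.0152,.224],160.6)
E
```

```text
t 1.5 tcp [0.4148 0.2713 0.2248] rot [1.7997e+02 1.0000e-02 1.6059e+02] q [-54.    7.3  14.6 115.3  -2.2  57.6  32.3] F [ 0.8 -0.1  0.5] M [ 0.03 -0.09  0.01] gap 94.1
delta cm [-23.64 -22.04   0.06]
rotvec [ 0.0006  0.0001 -0.0002]
```

>>> step_arm([
  [9.4,-3,-2.8,0,0,0,0],
  [9.4,-6,-5.6,0,0,0,0],
  [9.4,-9,-8.4,0,0,0,0],
  [9.4,-12,-11.2,0,0,0,0],
  [9.4,-15,-14,0,0,0,0],
  [9.4,-18,-16.8,0,0,0,0],
  [9.4,-20,-18.7,0,0,0,0],
  [9.4,-22,-20.5,0,0,0,0],
  [9.4,-23.6,-22,0,0,0,0],
  [9.4,-23.6,-22,0,0,0,0],
])

```text
t: 2.5
tcp_pos: [0.5645, -0.0161, 0.2246]
eef_rot: [-180.0, 0.1, 160.4]
ft_force: [0.1, 0.5, 0.0]
finger_gap: 1.001
```

```bash
python3 - <<'E'
from h import *
todelta([.5645,-.0152,.139],160.6)
s=vision.read_camera("side");t=vision.read_camera("top")
cv2.imwrite("pics/s3.png",s["img"][:,:,::-1]);cv2.imwrite("pics/t3.png",t["img"][:,:,::-1])
crop(s,225,135,295,205,8,"pics/s3c.png")
E
```

```text
t 2.5 tcp [ 0.5645 -0.0161  0.2246] rot [-1.7995e+02  5.0000e-02  1.6038e+02] q [-28.   15.1  27.7 107.7  -8.   59.2  73.4] F [0.1 0.5 0. ] M [-0.01  0.    0.02] gap 94.1
delta cm [0.03 0.09 8.56]
rotvec [-0.0009  0.0009 -0.0039]
```

View pics/s3.png

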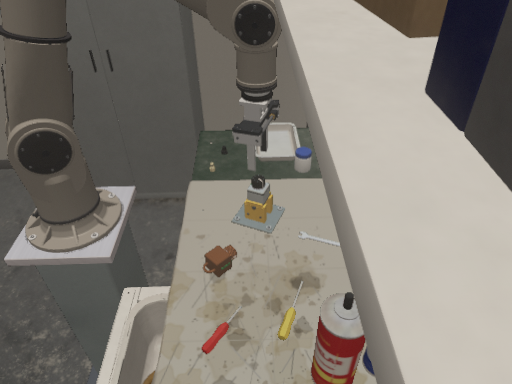

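View pics/t3.png

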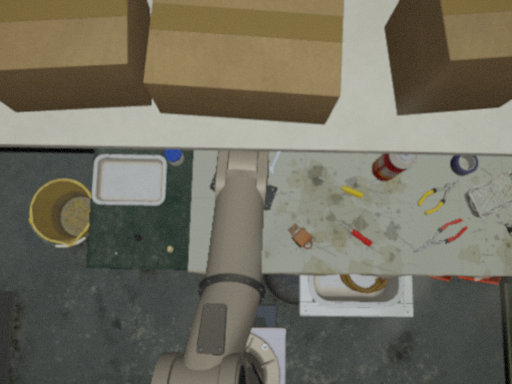

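The gripper is above the lock: its fingers sit at side (252,160), with the dial at (258,182) just below. The wrist sits close to the shelf edge (top row ~150), so I'll avoid moving toward +x. Next I descend.

>>> step_arm([
  [9.4,0.03,0.09,1.5,0,0,0],
  [9.4,0.03,0.09,3,0,0,0],
  [9.4,0.03,0.09,4.5,0,0,0],
  [9.4,0.03,0.09,6,0,0,0],
  [9.4,0.03,0.09,7,0,0,0],
  [9.4,0.03,0.09,8,0,0,0],
  [9.4,0.03,0.09,8.5,0,0,0],
  [9.4,0.03,0.09,8.5,0,0,0],
])

```text
t: 3.4
tcp_pos: [0.5634, -0.012, 0.1391]
eef_rot: [-180.0, -0.0, 160.6]
ft_force: [-0.3, -0.3, 0.3]
finger_gap: 0.995
```

```bash
python3 - <<'E'
from h import *
todelta([.5645,-.0152,.139],160.4)
s=vision.read_camera("side")
crop(s,225,135,295,205,8,"pics/s4c.png")
E
```

```text
t 3.4 tcp [ 0.5634 -0.012   0.1391] rot [-1.7998e+02 -4.0000e-02  1.6060e+02] q [-26.1  21.   25.8 112.3 -11.8  49.3  76.5] F [-0.3 -0.3  0.3] M [-0.   -0.01  0.01] gap 93.5
delta cm [-0.21 -0.26  0.01]
rotvec [-0.0004 -0.0007  0.0034]
```

View pics/s4c.png

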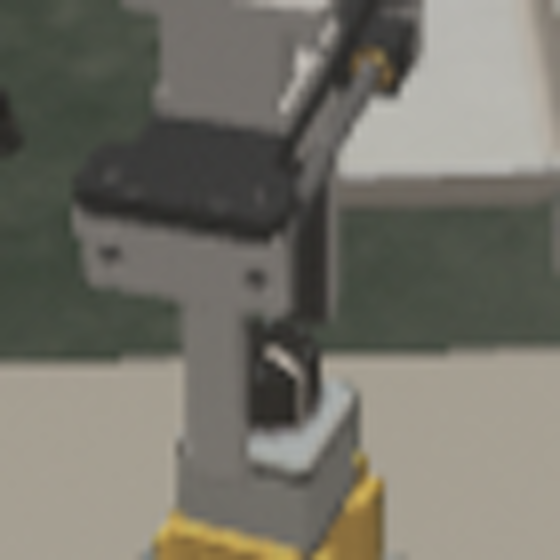

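>>> step_arm([
  [7,-0.2,-0.25,0,0,0,0],
  [5,-0.2,-0.25,0,0,0,0],
  [4.5,-0.2,-0.25,0,0,0,0],
  [4.5,-0.2,-0.25,0,0,0,0],
], newtons=6)

```text
t: 3.85
tcp_pos: [0.5649, -0.0152, 0.1397]
eef_rot: [180.0, 0.0, 160.6]
ft_force: [0.7, 0.4, 0.6]
finger_gap: 0.697
```

```bash
python3 - <<'E'
from h import *
todelta([.5645,-.0152,.139],160.4)
E
```

```text
t 3.85 tcp [ 0.5649 -0.0152  0.1397] rot [1.7999e+02 2.0000e-02 1.6058e+02] q [-25.8  21.   25.8 112.1 -11.9  49.4  76.9] F [0.7 0.4 0.6] M [-0.01 -0.01 -0.01] gap 65.5
delta cm [ 0.03 -0.01  0.07]
rotvec [0.0002 0.0003 0.0032]
```

>>> step_arm([
  [3.6,0,0,0.05,0,0,0],
  [3.6,0,0,0.05,0,0,0],
  [3.6,0,0,0.05,0,0,0],
  [3.6,0,0,0.05,0,0,0],
  [3.6,0,0,0.05,0,0,0],
  [3.6,0,0,0.05,0,0,0],
], newtons=6)

```text
t: 4.45
tcp_pos: [0.5649, -0.0149, 0.1391]
eef_rot: [180.0, 0.0, 160.6]
ft_force: [1.2, 2.0, 1.0]
finger_gap: 0.404
```

```bash
python3 - <<'E'
from h import *
todelta([.5645,-.0152,.139],160.4)
E
```

```text
t 4.45 tcp [ 0.5649 -0.0149  0.1391] rot [1.7998e+02 1.0000e-02 1.6060e+02] q [-25.8  21.1  25.8 112.1 -11.9  49.3  76.9] F [1.2 2.  1. ] M [ 0.82 -0.28 -0.04] gap 38.0
delta cm [ 0.03 -0.04  0.01]
rotvec [0.0004 0.0002 0.0035]
```

>>> step_arm([
  [3.5,0,0.03,0,0,0,0],
  [3.5,0,0.03,0,0,0,0.1],
  [3.5,0,0.03,0,0,0,0.2],
  [3.5,0,0.03,0,0,0,0.3],
  [3.5,0,0.03,0,0,0,0.4],
  [3.5,0,0.03,0,0,0,0.5],
  [3.5,0,0.03,0,0,0,0.6],
  [3.5,0,0.03,0,0,0,0.7],
  [3.5,0,0.03,0,0,0,0.8],
  [3.5,0,0.03,0,0,0,0.9],
], newtons=30)

```text
t: 5.45
tcp_pos: [0.5643, -0.0152, 0.139]
eef_rot: [-179.9, -0.0, 108.8]
ft_force: [-4.1, 0.4, 5.0]
finger_gap: 0.399
```

```bash
python3 - <<'E'
from h import *
todelta([.5648,-.015,.139],160.6-2.72*57.3)
s=vision.read_camera("side")
crop(s,225,135,295,205,8,"pics/s5c.png")
E
```

```text
t 5.45 tcp [ 0.5643 -0.0152  0.139 ] rot [-1.7994e+02 -1.0000e-02  1.0878e+02] q [-35.2  23.4  38.2 112.6 -18.6  50.2  31.6] F [-4.1  0.4  5. ] M [0.13 1.13 0.11] gap 37.5
delta cm [ 0.    0.05 -0.  ]
rotvec [-1.0000e-03  8.0000e-04  1.8157e+00]
```

View pics/s5c.png

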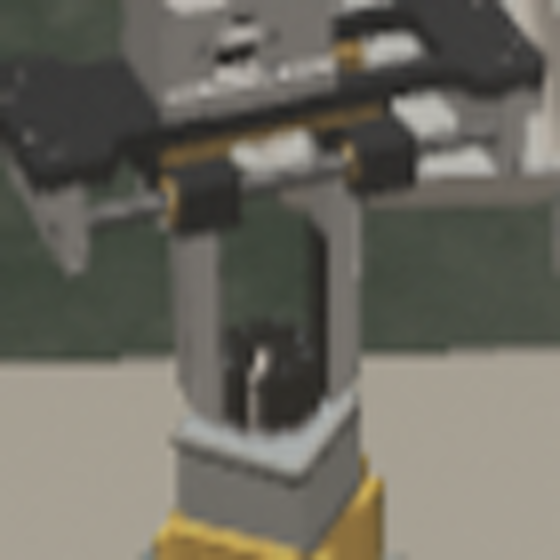

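>>> step_arm([
  [3.5,0,0,0,0,0,0.1],
  [3.5,0,0,0,0,0,0.2],
  [3.5,0,0,0,0,0,0.3],
  [3.5,0,0,0,0,0,0.4],
  [3.5,0,0,0,0,0,0.5],
  [3.5,0,0,0,0,0,0.6],
  [3.5,0,0,0,0,0,0.7],
  [3.5,0,0,0,0,0,0.8],
  [3.5,0,0,0,0,0,0.9],
])

```text
t: 6.4
tcp_pos: [0.5635, -0.0145, 0.1387]
eef_rot: [-179.8, 0.0, 57.2]
ft_force: [-3.6, 1.8, 0.8]
finger_gap: 0.396
```

```bash
python3 - <<'E'
from h import *
todelta([.5648,-.015,.139],160.6-2.72*57.3)
s=vision.read_camera("side")
cv2.imwrite("pics/s6.png",s["img"][:,:,::-1])
E
```

```text
t 6.4 tcp [ 0.5635 -0.0145  0.1387] rot [-1.7983e+02  4.0000e-02  5.7240e+01] q [-44.4  27.7  51.4 113.1 -27.4  52.3 -11.5] F [-3.6  1.8  0.8] M [ 0.5   1.54 -0.02] gap 37.2
delta cm [ 0.03  0.14 -0.04]
rotvec [-0.0023  0.002   0.9162]
```

View pics/s6.png

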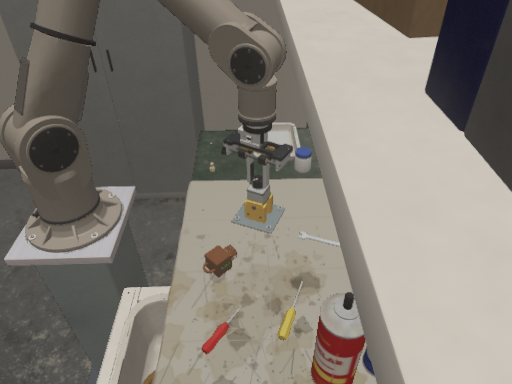

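>>> step_arm([
  [3.5,0,0.05,-0.03,0,0,0.1],
  [3.5,0,0.1,-0.03,0,0,0.2],
  [3.5,0,0.1,-0.03,0,0,0.3],
  [3.5,0,0.1,-0.03,0,0,0.4],
  [3.5,0,0.1,-0.03,0,0,0.5],
  [3.5,0,0.1,-0.03,0,0,0.6],
  [3.5,0,0.1,-0.03,0,0,0.7],
  [3.5,0,0.1,-0.03,0,0,0.8],
  [3.5,0,0.1,-0.03,0,0,0.9],
  [3.5,0,0.1,-0.03,0,0,0.9],
])

```text
t: 7.45
tcp_pos: [0.5644, -0.0146, 0.1389]
eef_rot: [-179.9, 0.2, 5.8]
ft_force: [-8.4, 7.0, 9.2]
finger_gap: 0.4
```

```bash
python3 - <<'E'
from h import *
todelta([.5648,-.015,.139],160.6-2.72*57.3)
s=vision.read_camera("side")
crop(s,225,135,295,205,8,"pics/s7c.png")
E
```

```text
t 7.45 tcp [ 0.5644 -0.0146  0.1389] rot [-179.91    0.18    5.8 ] q [-51.7  35.1  64.7 113.3 -38.4  56.9 -52.4] F [-8.4  7.   9.2] M [2.13 2.36 0.09] gap 37.6
delta cm [ 0.04  0.04 -0.01]
rotvec [-0.0016  0.0031  0.0184]
```

View pics/s7c.png

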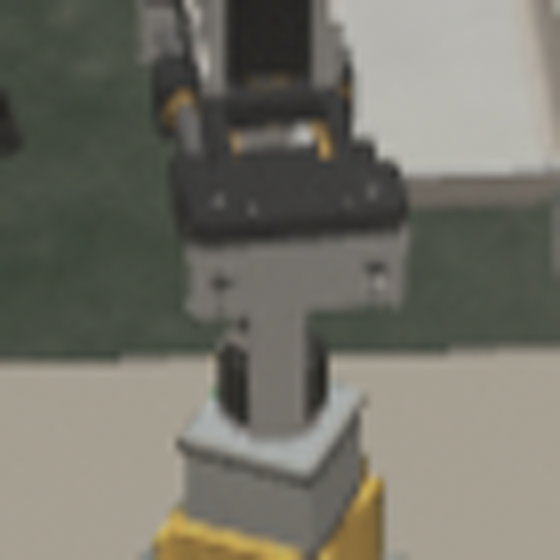

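>>> step_arm([
  [5,0,0,0,0,0,0],
  [6,0,0,0,0,0,0],
  [7,0,0,0,0,0,0],
  [8,0,0,-0.5,0,0,0],
  [8,0,0,-2.5,0,0,0],
  [8,0,0,-5,0,0,0],
  [8,0,0,-7.5,0,0,0],
  [8,0,0,-9,0,0,0],
  [8,0,0,-9,0,0,0],
])

```text
t: 8.4
tcp_pos: [0.5665, -0.0156, 0.2309]
eef_rot: [-180.0, -0.1, 5.9]
ft_force: [-0.4, 0.7, 0.1]
finger_gap: 0.851
```

```bash
python3 - <<'E'
from h import *
todelta([.5648,-.015,.139],160.6-2.72*57.3)
s=vision.read_camera("side")
crop(s,225,150,275,200,14,"pics/s8c.png")
E
```

```text
t 8.4 tcp [ 0.5665 -0.0156  0.2309] rot [-1.7999e+02 -1.4000e-01  5.9100e+00] q [-57.5  29.8  72.5 108.4 -31.4  65.3 -57.4] F [-0.4  0.7  0.1] M [-0.07  0.08 -0.01] gap 80.0
delta cm [-0.19 -0.07  9.19]
rotvec [-0.0003 -0.0025  0.0203]
```

View pics/s8c.png

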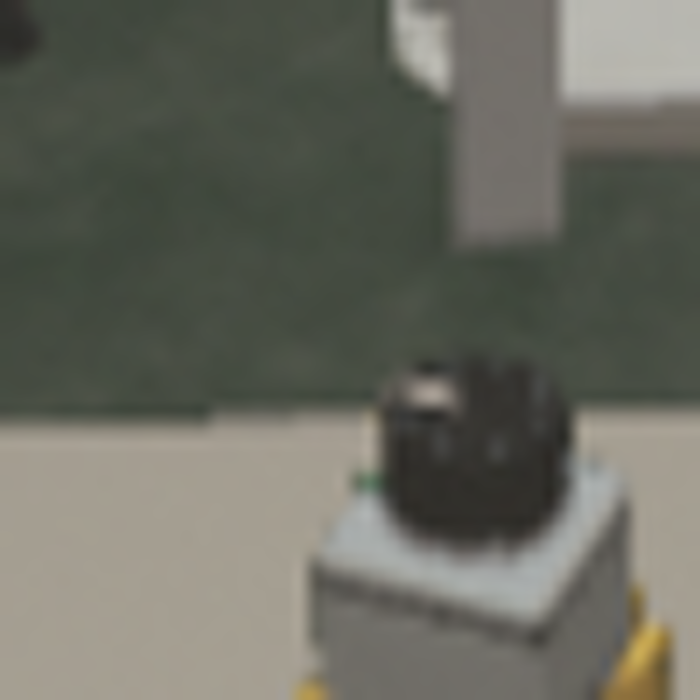

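```bash
python3 - <<'E'
from h import *
s=vision.read_camera("side")
S=lambda x,y:(225+(x+.5)/14-.5,150+(y+.5)/14-.5)
P=[onplane(s,S(*p),.142) for p in((455,400),(398,378),(425,388))];print(P)
for C in((.565,-.0145),(.5635,-.016)):
  for p in P: d=p[:2]-C;print(np.degrees(np.arctan2(d[1],d[0])),np.hypot(*d))
d=P[1]-P[0];print(np.degrees(np.arctan2(d[1],d[0])))
q=proj(s,[[.564-.019*np.cos(np.radians(25+a)),-.0152+.019*np.sin(np.radians(25+a)),.142] for a in(-45,0,45)]);print(((q-[225,150]+.5)*14-.5).round())
E
```

```text
[array([ 0.56101171, -0.01202571,  0.142     ]), array([ 0.54970927, -0.00402466,  0.142     ]), array([ 0.55508246, -0.00768368,  0.142     ])]
148.18503289255 0.004693455879088787
145.5858248228391 0.018534813805432284
145.49926997271785 0.012034108507190153
122.05055158453476 0.00468897880744821
139.03021090029975 0.018264532451715325
135.34655584703526 0.01183284063992235
144.70514016155036
[[382. 431.]
 [384. 388.]
 [436. 357.]]
```

>>> step_arm([
  [8,-0.3,-1.7,0,0,0,-0.13],
  [8,-0.6,-3.4,0,0,0,-0.26],
  [8,-0.9,-5,0,0,0,-0.39],
  [8,-1.2,-7,0,0,0,-0.52],
  [8,-1.5,-9,0,0,0,-0.65],
  [8,-1.8,-11,0,0,0,-0.78],
  [8,-2,-13,0,0,0,-0.91],
  [8,-2,-15,0,0,0,-1.04],
  [8,-2,-17,0,0,0,-1.17],
  [8,-2,-17,0,0,0,-1.3],
])

```text
t: 9.5
tcp_pos: [0.5273, 0.1545, 0.228]
eef_rot: [-179.9, 0.0, 80.9]
ft_force: [0.2, -0.0, -1.1]
finger_gap: 0.854
```

```bash
python3 - <<'E'
from h import *
todelta([.5648,-.015,.139],80)
s=vision.read_camera("top")
crop(s,180,160,280,240,8,"pics/t9c.png")
crop(s,228,185,258,215,24,"pics/t9d.png")
E
```

```text
t 9.5 tcp [0.5273 0.1545 0.228 ] rot [-1.7991e+02  4.0000e-02  8.0890e+01] q [-67.6  18.4  55.3 110.2 -17.4  60.3 -14.1] F [ 0.2 -0.  -1.1] M [-0.    0.05  0.02] gap 80.3
delta cm [-16.13   6.39   8.9 ]
rotvec [-0.0015  0.0008  0.0156]
```

View pics/t9c.png

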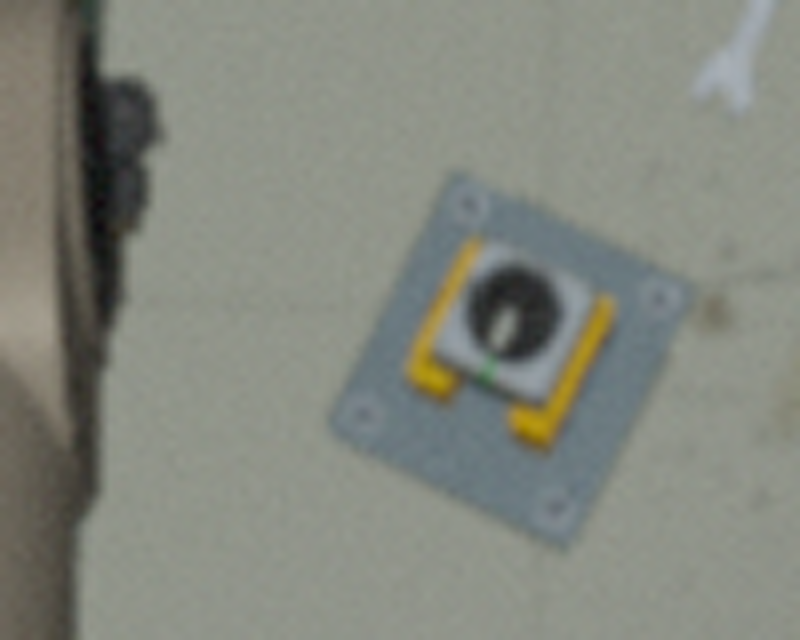

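View pics/t9d.png

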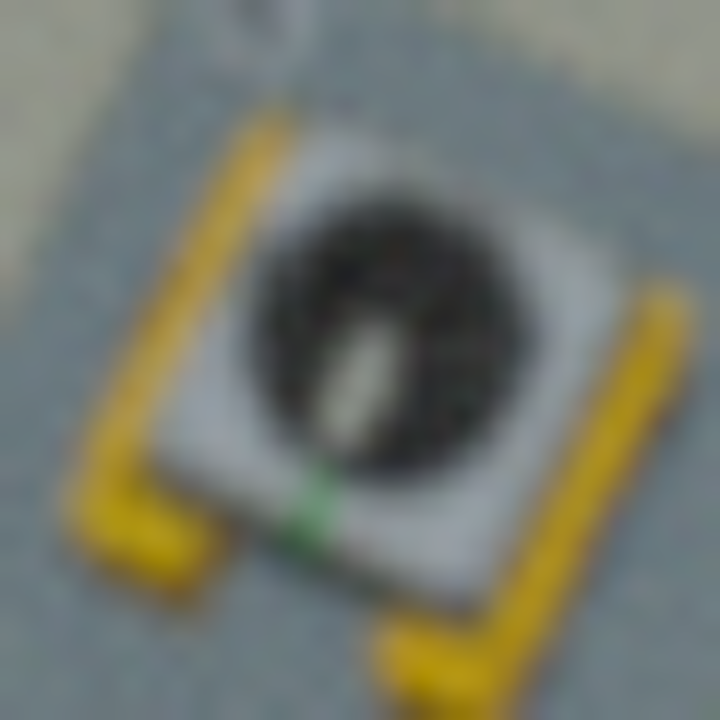

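The dial line now points at the green mark: the line runs (395,330)→(340,440) and the mark is at (315,510) in the crop. I'll return with yaw 155, so that tool +x lies along the lock's -x, and regrip.

>>> step_arm([
  [8,-2,0.8,0,0,0,-0.13],
  [8,-4,1.6,0,0,0,-0.26],
  [8,-6,2.4,0,0,0,-0.39],
  [8,-8,3.2,0,0,0,-0.52],
  [8,-10,4,0,0,0,-0.65],
  [8,-12,4.8,0,0,0,-0.78],
  [8,-14,5.6,0,0,0,-0.91],
  [8,-15.2,6,0,0,0,-1.04],
  [8,-16.3,6.4,0,0,0,-1.17],
  [8,-16.3,6.4,0,0,0,-1.29],
])

```text
t: 10.55
tcp_pos: [0.5637, -0.0221, 0.2284]
eef_rot: [-179.9, -0.0, 154.3]
ft_force: [0.3, 0.3, -0.0]
finger_gap: 0.854
```

>>> step_arm([
  [8,0,0,0,0,0,0],
  [8,0,0,0,0,0,0],
])

```text
t: 10.75
tcp_pos: [0.5638, -0.02, 0.2287]
eef_rot: [-180.0, -0.1, 154.0]
ft_force: [-0.1, -0.5, -0.0]
finger_gap: 0.851
```

```bash
python3 - <<'E'
from h import *
todelta([.565,-.0163,.139],155)
E
```

```text
t 10.75 tcp [ 0.5638 -0.02    0.2287] rot [-1.7998e+02 -5.0000e-02  1.5397e+02] q [-37.5  16.5  40.3 107.9 -12.3  60.   71.8] F [-0.1 -0.5 -0. ] M [-0.06  0.01 -0.03] gap 80.0
delta cm [0.05 0.39 8.97]
rotvec [-0.0004 -0.0009 -0.018 ]
```

>>> step_arm([
  [8,0.05,0.39,1.5,0,0,-0.018],
  [8,0.05,0.39,3.5,0,0,-0.018],
  [8,0.05,0.39,5.5,0,0,-0.018],
  [8,0.05,0.39,7.5,0,0,-0.018],
  [8,0.05,0.39,8.5,0,0,-0.018],
  [8,0.05,0.39,8.9,0,0,-0.018],
  [8,0.05,0.39,8.9,0,0,-0.018],
  [8,0.05,0.39,8.9,0,0,-0.018],
])

```text
t: 11.55
tcp_pos: [0.5658, -0.0161, 0.1408]
eef_rot: [180.0, 0.0, 155.3]
ft_force: [0.8, -0.4, -0.2]
finger_gap: 0.852
```

```bash
python3 - <<'E'
from h import *
todelta([.565,-.0163,.139],155)
E
```

```text
t 11.55 tcp [ 0.5658 -0.0161  0.1408] rot [1.7998e+02 4.0000e-02 1.5529e+02] q [-34.2  23.   36.9 112.4 -17.8  50.2  77.4] F [ 0.8 -0.4 -0.2] M [-0.02  0.01 -0.03] gap 80.1
delta cm [ 0.06 -0.05  0.18]
rotvec [0.0003 0.0006 0.0051]
```

>>> step_arm([
  [6,0.05,-0.05,0.15,0,0,0],
  [3.6,0.05,-0.05,0.15,0,0,0],
  [3.6,0.05,-0.05,0.15,0,0,0],
  [3.6,0.05,-0.05,0.15,0,0,0],
  [3.6,0.05,-0.05,0.15,0,0,0],
  [3.6,0.05,-0.05,0.15,0,0,0],
  [3.6,0.05,-0.05,0.15,0,0,0],
  [3.6,0.05,-0.05,0.15,0,0,0],
  [3.6,0.05,-0.05,0.15,0,0,0],
], newtons=6)

```text
t: 12.45
tcp_pos: [0.565, -0.016, 0.1389]
eef_rot: [180.0, 0.0, 155.3]
ft_force: [2.1, 4.1, 2.9]
finger_gap: 0.407
```

```bash
python3 - <<'E'
from h import *
todelta([.565,-.0163,.139],155)
E
```

```text
t 12.45 tcp [ 0.565  -0.016   0.1389] rot [1.7998e+02 1.0000e-02 1.5533e+02] q [-34.1  23.1  36.8 112.6 -17.9  50.   77.5] F [2.1 4.1 2.9] M [ 0.96 -0.4  -0.03] gap 38.2
delta cm [-0.01 -0.02 -0.01]
rotvec [0.0004 0.0002 0.0057]
```

>>> step_arm([
  [3.4,0,0.05,0,0,0,0],
  [3.4,0,0.05,0,0,0,0],
  [3.4,0,0.05,-0.5,0,0,0],
  [3.4,0,0.05,-1,0,0,0],
  [3.4,0,0.05,-1.2,0,0,0],
], newtons=45)

```text
t: 12.95
tcp_pos: [0.5646, -0.016, 0.151]
eef_rot: [-180.0, -0.0, 155.3]
ft_force: [0.1, 1.1, -4.7]
finger_gap: 0.399
```

```bash
python3 - <<'E'
from h import *
todelta([.565,-.0163,.179],155)
s=vision.read_camera("side")
crop(s,225,135,295,205,8,"pics/s10c.png")
E
```

```text
t 12.95 tcp [ 0.5646 -0.016   0.151 ] rot [-1.7998e+02 -3.0000e-02  1.5531e+02] q [-34.7  22.1  37.4 112.  -17.   51.4  76.8] F [ 0.1  1.1 -4.7] M [ 0.48 -0.03  0.03] gap 37.5
delta cm [-0.04 -0.01 -2.8 ]
rotvec [-0.0004 -0.0005  0.0053]
```

View pics/s10c.png

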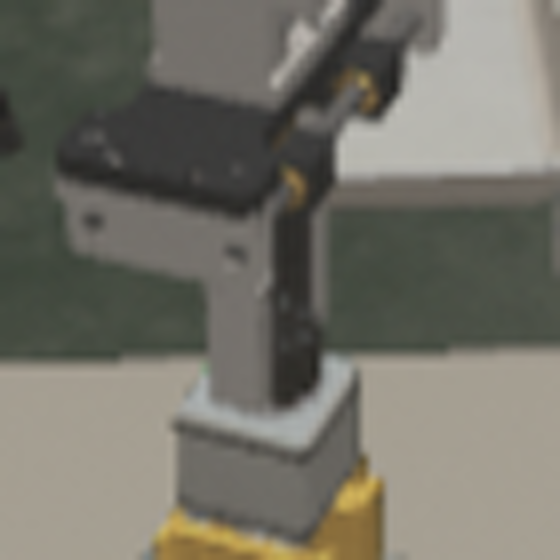

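>>> step_arm([
  [3.4,0,0,-0.5,0,0,0],
  [3.4,0,0,-1,0,0,0],
  [3.4,0,0,-1.5,0,0,0],
  [3.4,0,0,-2,0,0,0],
  [3.4,0,0,-2.4,0,0,0],
  [3.4,0,0,-2.6,0,0,0],
  [3.4,0,0,-2.7,0,0,0],
  [3.4,0,0,-2.7,0,0,0],
])

```text
t: 13.8
tcp_pos: [0.5651, -0.0158, 0.1779]
eef_rot: [180.0, 0.0, 155.3]
ft_force: [-0.1, -0.1, -3.5]
finger_gap: 0.393
```

```bash
python3 - <<'E'
from h import *
todelta([.565,-.0163,.179],155)
E
```

```text
t 13.8 tcp [ 0.5651 -0.0158  0.1779] rot [1.7999e+02 1.0000e-02 1.5532e+02] q [-35.9  20.1  38.5 110.7 -15.3  54.3  75.3] F [-0.1 -0.1 -3.5] M [-0.02  0.03 -0.07] gap 37.0
delta cm [-0.01 -0.05 -0.11]
rotvec [0.0002 0.0002 0.0055]
```

>>> step_arm([
  [3.4,0,0,-0.08,0,0,0],
  [3.4,0,0,-0.15,0,0,0],
  [3.4,0,0,-0.2,0,0,0],
  [3.4,0,0,-0.2,0,0,0],
])

```text
t: 14.2
tcp_pos: [0.5645, -0.0157, 0.1792]
eef_rot: [-180.0, -0.1, 155.3]
ft_force: [0.5, 1.4, -16.6]
finger_gap: 0.393
```

```bash
python3 - <<'E'
from h import *
todelta([.565,-.0163,.148],155)
s=vision.read_camera("side")
crop(s,225,135,295,205,8,"pics/s11c.png")
E
```

```text
t 14.2 tcp [ 0.5645 -0.0157  0.1792] rot [-1.7997e+02 -6.0000e-02  1.5532e+02] q [-35.9  20.   38.6 110.7 -15.2  54.5  75.2] F [  0.5   1.4 -16.6] M [ 0.29 -0.33 -0.01] gap 37.0
delta cm [-0.07 -0.03  3.12]
rotvec [-0.0006 -0.001   0.0056]
```

View pics/s11c.png

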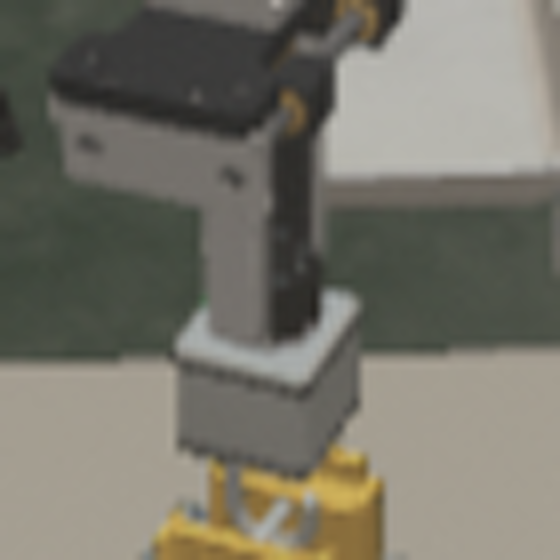

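The shackle is fully open: the 17 N pull shows the stop, and the bow and tip are visible at (240–310,480–530). I now lower to 9 mm above rest.

>>> step_arm([
  [3.4,0,0,0.5,0,0,0],
  [3.4,0,0,1,0,0,0],
  [3.4,0,0,1.6,0,0,0],
  [3.4,0,0,2.2,0,0,0],
  [3.4,0,0,2.7,0,0,0],
  [3.4,0,0,3.1,0,0,0],
  [3.4,0,0,3.2,0,0,0],
  [3.4,0,0,3.2,0,0,0],
])

```text
t: 15.05
tcp_pos: [0.565, -0.0159, 0.1477]
eef_rot: [-180.0, -0.0, 155.3]
ft_force: [0.3, -0.3, -4.2]
finger_gap: 0.395
```

```bash
python3 - <<'E'
from h import *
todelta([.565,-.0163,.148],155)
s=vision.read_camera("side")
crop(s,225,135,295,205,8,"pics/s12c.png")
E
```

```text
t 15.05 tcp [ 0.565  -0.0159  0.1477] rot [-1.7999e+02 -1.0000e-02  1.5531e+02] q [-34.6  22.4  37.3 112.2 -17.3  51.   77. ] F [ 0.3 -0.3 -4.2] M [ 0.13 -0.06 -0.01] gap 37.2
delta cm [-0.02 -0.03 -0.03]
rotvec [-0.0002 -0.0001  0.0054]
```

View pics/s12c.png

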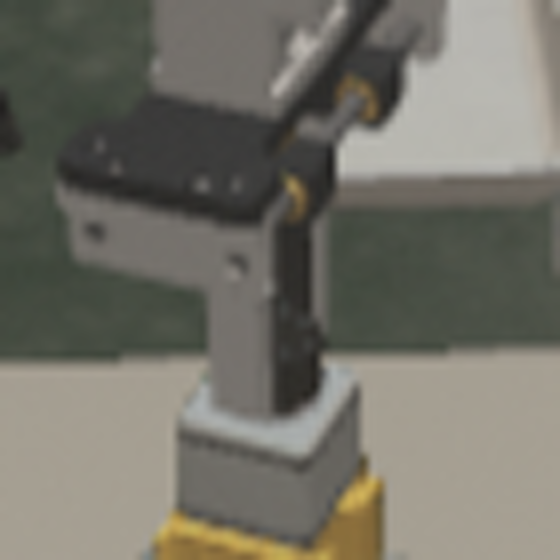

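>>> step_arm([
  [3.4,0.4,0,0,0,0,0],
  [3.4,0.8,0,0,0,0,0],
  [3.4,1.2,0,0,0,0,0],
  [3.4,1.6,0,0,0,0,0],
  [3.4,2,0,0,0,0,0],
  [3.4,2.4,0,0,0,0,0],
  [3.4,2.8,0,0,0,0,0],
  [3.4,3.1,0,0,0,0,0],
  [3.4,3.4,0,0,0,0,0],
  [3.4,3.4,0,0,0,0,0],
])

```text
t: 16.1
tcp_pos: [0.5338, -0.0014, 0.1478]
eef_rot: [180.0, -0.0, 155.3]
ft_force: [1.1, 1.7, -3.5]
finger_gap: 0.397
```

```bash
python3 - <<'E'
from h import *
todelta([.565,-.0159,.148],155)
s=vision.read_camera("side")
crop(s,225,135,295,205,8,"pics/s13c.png")
E
```

```text
t 16.1 tcp [ 0.5338 -0.0014  0.1478] rot [ 1.7999e+02 -2.0000e-02  1.5533e+02] q [-37.9  19.3  37.9 116.1 -15.5  49.5  74. ] F [ 1.1  1.7 -3.5] M [ 0.46 -0.25  0.  ] gap 37.3
delta cm [-3.44 -0.01 -0.02]
rotvec [ 0.0002 -0.0003  0.0057]
```

View pics/s13c.png

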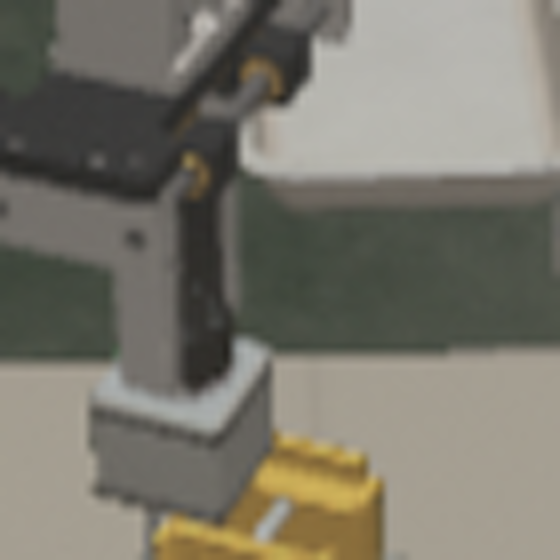

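The lock is 34 mm out and the bar is free at (275,515). Now I lift.

>>> step_arm([
  [3.4,0.1,0,-0.8,0,0,0],
  [3.4,0.2,0,-2,0,0,0],
  [3.4,0.3,0,-3.5,0,0,0],
  [3.4,0.5,0,-5,0,0,0],
  [3.4,0.7,0,-6.5,0,0,0],
  [3.4,1,0,-8,0,0,0],
  [3.4,1,0,-9.5,0,0,0],
  [3.4,1,0,-11,0,0,0],
  [3.4,1,0,-12,0,0,0],
  [3.4,1,0,-12,0,0,0],
])

```text
t: 17.15
tcp_pos: [0.5255, 0.0026, 0.2693]
eef_rot: [179.9, 0.1, 155.3]
ft_force: [0.4, -0.2, -3.5]
finger_gap: 0.399
```

>>> step_arm([
  [3.4,1,0,0,0,0,0],
  [3.4,1,0,0,0,0,0],
  [3.4,1,0,0,0,0,0],
])

```text
t: 17.45
tcp_pos: [0.5154, 0.0069, 0.2673]
eef_rot: [-180.0, -0.0, 155.3]
ft_force: [-0.1, -0.7, -3.2]
finger_gap: 0.395
```

```bash
python3 - <<'E'
from h import *
todelta([.565,-.0159,.148],155)
s=vision.read_camera("side")
crop(s,205,105,305,225,5,"pics/s14c.png")
cv2.imwrite("pics/s14.png",s["img"][:,:,::-1])
E
```

```text
t 17.45 tcp [0.5154 0.0069 0.2673] rot [-1.7998e+02 -4.0000e-02  1.5534e+02] q [-44.8   7.8  41.1 111.1  -5.7  63.2  64.1] F [-0.1 -0.7 -3.2] M [-0.05 -0.03  0.03] gap 37.1
delta cm [-5.47  0.   11.93]
rotvec [-0.0003 -0.0007  0.0059]
```

View pics/s14c.png

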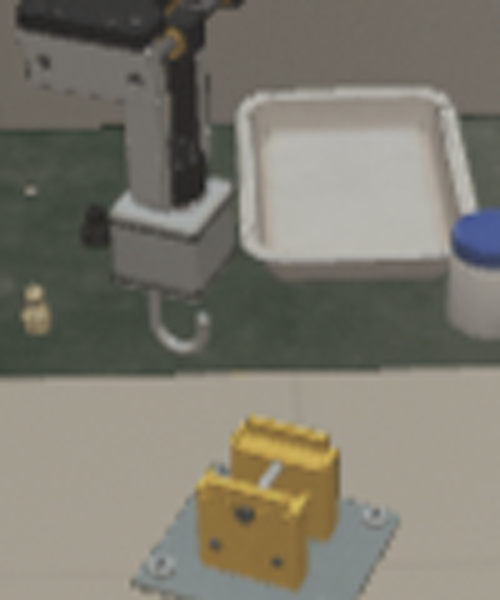

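>>> step_arm([
  [3.4,0,0,0,0,0,0],
  [3.4,0,0,0,0,0,0],
  [3.4,0,0,0,0,0,0],
  [3.4,0,0,0,0,0,0],
  [3.4,0,0,0,0,0,0],
])

```text
t: 18.0
tcp_pos: [0.5159, 0.0066, 0.2678]
eef_rot: [-180.0, 0.0, 155.3]
ft_force: [0.3, -0.3, -3.6]
finger_gap: 0.398
```

```bash
python3 - <<'E'
from h import *
todelta([.565,-.0159,.148],155)
print(get_obs()["joint_velocities"].round(2))
ctrl.job_done()
E
```

```text
t 18.0 tcp [0.5159 0.0066 0.2678] rot [-179.99    0.    155.31] q [-44.7   7.8  41.2 111.   -5.7  63.2  64.1] F [ 0.3 -0.3 -3.6] M [0.   0.   0.01] gap 37.4
delta cm [-5.400e+00  1.000e-02  1.198e+01]
rotvec [-0.0001  0.      0.0054]
[ 0.04 -0.09 -0.1   0.01  0.04 -0.18  0.05]
the job is handed in; nothing more can be done
```

I opened and unhooked the padlock and handed the job in at 18 s, with the lock held in the gripper by its dial. The hand-in reports no verdict.

- **Dial:** I turned it about 155° clockwise in one grip and released it. The overhead picture then showed the white line at the green mark.
- **Shackle:** I regripped the dial and pulled the lock up 40 mm, until it met the shackle's stop with about 17 N on the wrist. I then lowered it to 9 mm above its rest, drew it 34 mm along its -x and lifted it.
- **Last checks:**
  - The case centre works out at about 0.22 m above the bench.
  - The lock is upright and the arm is still.
  - The wrist carries 3.6 N, about the lock's weight.
  - The last side view shows the tip of the short leg well below the case and the lock clear of the stand.
  - The brass adapter and grease pot look unmoved in that view. I did not measure the bystanders' positions, but the arm passed well above them.

**Disagreement:** after the turn, the side camera put the white line about 10° off the mark. I went by the overhead view, and the shackle then opened freely.

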